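# Media bottles from the warming plate to the carrying rack, in order

### The arm

A 6-joint arm with a two-finger parallel gripper is mounted at the origin on the work surface. World frame = base frame: x ahead of the robot, y to its left, z up, the work surface at z = 0. Lengths are in m, angles in rad, forces in N, time in s.
With the tool pointing down it reaches from about 0.35 to 0.775 m from the base axis. Payload 5.5 kg.
Tool frame: the origin (TCP) lies on the centre line of the jaws, within the pads' length; the fingertips stand 22 mm ahead of it and the grasp point (between the pads) lies 3 mm ahead of it (tip_reach is the z of the fingertips in the tool frame, in m); z points along the fingers, y is the line along which they close (so a half turn about z gives the same grasp; the last joint's range is limited). The gripper opens to 85 mm and grips with 20 to 120 N. Pads are 22 mm wide; open, the fingers measure 114 mm over their backs; the gripper's body (76 mm by 85 mm) begins 54 mm behind the grasp point. The pads swing forward as they close: fully open they stand 13 mm farther back than shut.
Start: joints at [-0.14, 0.313, 0.046, 1.304, 0, 1.431], TCP at [0.575, -0, 0.253] pointing down, gripper open.
Joint ranges: [-2.76, 2.76], [-0.86, 1.69], [-1.03, 1.26], [-2.2, 2.34], [-1.47, 1.5], [-3.14, 3.14]. Speed limits (rad/s): [2.57, 2.57, 3.14, 3.14, 3.14, 3.14].

### API

Orientations are given as a rotation vector (axis times angle).
In Python, from station import * gives the robot as it stands.
- The arm moves only by the tool servo_tool, never from a script. Its argument "moves" is a list that holds one entry, the list of rows, each a list of 7 numbers: the shift along the tool's x, y, z in mm, then the turn, a rotation vector about the tool's x, y, z in rad, then the closure in counts, from 0 (fully open) to 255 (shut). A call has 1 to 10 rows; each row is the pose to reach, as a shift and turn from the pose commanded when the call began, along the tool's axes at that moment; what a row does not reach only later rows make up. A row lasts 1/10 s, in which the tool goes at most 50 mm and 8.59 degrees, less where a joint would pass 70% of its speed; a pose out of reach is approached as far as the arm can. A call with a gripper value outside its range is refused whole. The fingers move at their own pace and stop on an object; "force" is the grip in N (left out, the last holds). Time passes only in rows, so rows that repeat a pose let the fingers close. It gives the time, the measured TCP pose, the force, the opening and the grip force at its end, in the units of the state.
- observe(): the state, without advancing time (a new reading comes with each control period).
- grab_frame(name): name is "scene" or "side" or "wrist"; returns a dict with "frame" (384x512x3 uint8, red, green, blue), "range_z" (384x512 float32, m along the optical axis (not along the pixel's ray), 0 where there is no reading), "K" (3x3 intrinsics, pixels), "xyz" and "rotation" of the camera in the world; the wrist camera has in their place "T_tool_cam" (4x4, takes a point from camera to tool coordinates, whose origin is the TCP and whose axes are the flange's). Camera axes: x right, y up, looking along -z (the intrinsics and any distortion apply to the point x, -y, -z); pixel columns grow to the right and rows downward; lengths in m; the calibration is good to about 2 mm. A picture is of the moment at which its call begins: read the wrist's pose just before it.
- sign_off(): hands the job in; it is judged then, once.
The state is a dict: "time_s": time; "joints": joint angles; "joint_vel": joint speeds; "tau": joint torques, N m; "ee_pos": TCP position; "tcp_rot": TCP orientation; "ft_force": force on the tool from outside, world axes, zero at the start; "moment": the same for the moment, N m; "grip_width": opening from 0.0 (shut) to 1.0 (fully open); "finger_force": force on a finger pad.
Only numpy, scipy, OpenCV 4.12 (cv2) and the standard library are available. Lean on these libraries where they do the work, as an engineer would, in place of code of your own. Each camera call takes 0.05 s, during which the arm holds its last target. There are 200 camera calls.

### The job

Move the four media bottles from the warming plate into the empty carrying rack, keeping the order in which they stand: the bottle next to the plate's control panel goes into the compartment next to the rack's handle, the next bottle into the next compartment, and so on along the row. Set each bottle down gently, upright on the floor of its own compartment, and knock none over.

Things in the scene. Friction and masses are not known exactly. Their poses are not given: they have to be found in the camera images.
- tall_bottle: Tall slim round bottle of clear plastic with a white ribbed screw cap: 33 mm across, 85 mm high in all, the cap (29 mm across) being the top 18 mm. Origin: centre of its underside, z up along its axis. 50 to 120 g. Grip it on the body, about 40 mm above its base.
- square_bottle: Square bottle of clear plastic with a round white ribbed cap: 34 x 34 mm, the square body 54 mm high, 75 mm with its cap (27 mm across). Its x and y axes are square to its flat sides; it starts within 0.15 rad of square to the warming plate. Origin: centre of its underside, z up along its axis. 50 to 120 g. Grip it on the body, about 40 mm above its base.
- jar_bottle: Squat wide jar of clear plastic with a white ribbed lid as wide as itself: 42 mm across, 56 mm high with the lid (the top 16 mm). Origin: centre of its underside, z up along its axis. 50 to 120 g. Grip it on the body, about 40 mm above its base.
- dropper_bottle: Round glass dropper bottle, 38 mm across and 50 mm high to the shoulder, narrow white collar and dark rubber bulb (14 mm across) on top, 85 mm high in all. Origin: centre of its underside, z up along its axis. 50 to 120 g. Grip it on the body, about 40 mm above its base.
- warming_plate: Fixed warming plate: flat aluminium top 25 mm above the bench, 130 (x) by 275 mm (y); a raised white control panel 45 mm high with a dark display crosses its +y end. Left or right of the robot, yaw within 0.5 rad. Origin: on the bench under the middle of the row. Four blocks stand on it at x = 0, y = +96 (next to the panel), +32, -32, -96 mm, in any order.
- carrying_rack: Fixed plastic rack, empty at the start, 68 (x) by 260 mm (y), any yaw, on the other side from the plate; level steel D-handle 14 mm high out 34 mm from its +y end. One row of four open compartments 60 x 60 mm inside, centred at x = 0, y = +96 (next to the handle), +32, -32, -96 mm. Origin: centre of underside. Floor 4 mm above it; walls and dividers 16 mm high, 4 mm thick.
- block_a: The dark anodised aluminium block, one of four alike, in which the tall slim bottle starts. Fixed on the plate, place in the row varies. 62 x 62 mm, 18 mm high; round pocket in its top 51 mm across, 12 mm deep. Origin: centre of underside, 25 mm above the bench (pocket floor 6 mm above that); axes parallel to the plate's.
- block_b: The dark anodised aluminium block, one of four alike, in which the square bottle starts. Fixed on the plate, place in the row varies. 62 x 62 mm, 18 mm high; round pocket in its top 51 mm across, 12 mm deep. Origin: centre of underside, 25 mm above the bench (pocket floor 6 mm above that); axes parallel to the plate's.
- block_c: The dark anodised aluminium block, one of four alike, in which the squat jar starts. Fixed on the plate, place in the row varies. 62 x 62 mm, 18 mm high; round pocket in its top 51 mm across, 12 mm deep. Origin: centre of underside, 25 mm above the bench (pocket floor 6 mm above that); axes parallel to the plate's.
- block_d: The dark anodised aluminium block, one of four alike, in which the dropper bottle starts. Fixed on the plate, place in the row varies. 62 x 62 mm, 18 mm high; round pocket in its top 51 mm across, 12 mm deep. Origin: centre of underside, 25 mm above the bench (pocket floor 6 mm above that); axes parallel to the plate's.
Mind the look-alikes: they are no part of the job. Leave any pink look-alike of the square_bottle alone.

How it is judged:
By the outcome, as a careful person would: the job done as asked, in the order asked, and still so for the second after the job is handed in, with the robot touching nothing.
It also fails if it takes over 128 s, if anything falls off the work surface, if the arm or the gripper's body presses on something with over 40 N, if the wrist force passes 120 N, or if a joint passes its speed limit or range.

## Working session

There is one attempt and no reset: what is moved stays moved. The work goes in short steps, Python scripts to look and compute and a tool call to move; the robot and the scene stay as the last step left them, time stands still between calls to the robot, and variables do not carry over. Pictures are saved under pics/ and viewed, at most 14 in all, crops included, and the job is handed in when it is done.

Besides the shell and the picture viewer there is one more tool, called after "Emit:" in YAML: its name, and indented under it one key for each argument. servo_tool: Moves the arm, as the interface text tells. Its arguments: {"type":"object","properties":{"moves":{"type":"array"},"force":{"type":"number"}},"required":["moves"]}

```bash
ls; mkdir -p pics
python3 - <<'E'
from station import *
import cv2
s=observe();print({k:s[k] for k in('time_s','ee_pos','tcp_rot','grip_width')})
for n in("scene","side"):
    f=grab_frame(n);cv2.imwrite(f"pics/{n}0.png",f["frame"][...,::-1]);print(n,f["K"],f["xyz"],f["rotation"],[k for k in f])
E
```

```text
pics
{'time_s': 0.0, 'ee_pos': array([5.74552112e-01, 6.33517382e-05, 2.52406565e-01]), 'tcp_rot': array([-2.22043079e+00, -2.22043788e+00,  1.69830509e-03]), 'grip_width': 0.9973525139401526}
scene [[427.18999123   0.         257.2333913 ]
 [  0.         427.18999123 194.28365375]
 [  0.           0.           1.        ]] [ 1.23782594 -0.59769235  0.95312058] [0.71674132 0.32024136 0.75795172] ['frame', 'range_z', 'K', 'xyz', 'rotation']
side [[475.81197405   0.         255.50140903]
 [  0.         475.81197405 188.45972569]
 [  0.           0.           1.        ]] [-0.04302206 -0.67214808  1.0244334 ] [ 0.72486273 -0.28428175 -0.72899481] ['frame', 'range_z', 'K', 'xyz', 'rotation']
```

View pics/scene0.png

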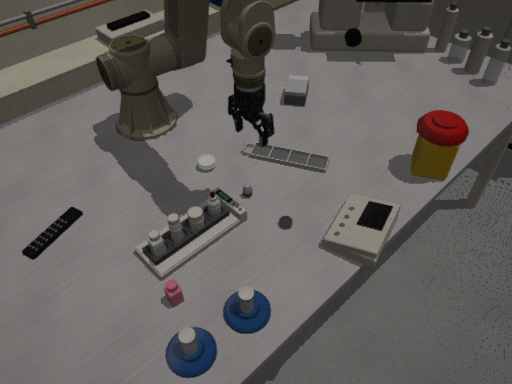

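View pics/side0.png

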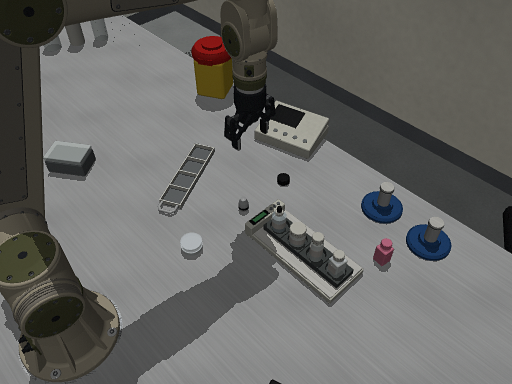

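The scene view shows the plate row from the panel (230,200): dropper (213,204), jar (196,216), tall (175,226), square (155,240). In the side view these are at (279,215), (298,235), (317,245) and (338,262).

Look-alikes to leave alone:
- pink square bottle: (384,250) side, (173,292) scene
- white-capped bottles on blue dishes: (386,193) and (434,230) side
- white lid: (191,243) side

The rack runs from its handle at (168,208) to its far end at (205,150) in the side view.

```bash
cat > h.py <<'E'
from station import *
import numpy as np, cv2
from scipy.spatial.transform import Rotation as R
def cloud(f,T=None):
    K=f["K"];z=f["range_z"];v,u=np.mgrid[:384,:512]
    p=np.stack([(u-K[0,2])/K[0,0]*z,-(v-K[1,2])/K[1,1]*z,-z],-1)
    if T is None: Rm,t=R.from_rotvec(f["rotation"]).as_matrix(),f["xyz"]
    else: Rm,t=T[:3,:3],T[:3,3]
    return p@Rm.T+t
def wrist():
    s=observe();f=grab_frame("wrist");T=np.eye(4);T[:3,:3]=R.from_rotvec(s["tcp_rot"]).as_matrix();T[:3,3]=s["ee_pos"]
    return f,T@f["T_tool_cam"],s
E
python3 - <<'E'
from h import *
fs={n:grab_frame(n) for n in("scene","side")}
cs={n:cloud(f) for n,f in fs.items()}
for n,uv in (("side",[(279,205),(298,228),(317,238),(338,257),(168,208),(205,150),(260,215),(384,243),(230,300)]),("scene",[(213,195),(196,210),(175,217),(154,235),(246,150),(328,163),(240,211),(100,300)])):
    for u,v in uv: print(n,u,v,cs[n][v,u].round(3))
# top-down colour map, 2mm... 1mm/px: x 0.25..0.85 up, y
P=np.concatenate([cs[n].reshape(-1,3) for n in cs]);C=np.concatenate([fs[n]["frame"].reshape(-1,3) for n in cs])
o=np.argsort(P[:,2]);P,C=P[o],C[o]
m=(P[:,2]<.2)&(P[:,2]>-.05)&(P[:,0]>.2)&(P[:,0]<.8)&(abs(P[:,1])<.4);P,C=P[m],C[m]
I=np.zeros((600,800,3),np.uint8)
for p,c in zip(P,C): cv2.circle(I,(int((.4-p[1])*1000),int((.8-p[0])*1000)),2,tuple(int(k) for k in c[::-1]),-1)
cv2.imwrite("pics/top.png",I)
E
```

```text
side 279 205 [ 0.599 -0.087  0.047]
side 298 228 [ 0.552 -0.198  0.086]
side 317 238 [ 0.544 -0.264  0.114]
side 338 257 [ 0.544 -0.331  0.104]
side 168 208 [ 0.394  0.156 -0.001]
side 205 150 [0.628 0.272 0.001]
side 260 215 [ 0.535 -0.077  0.049]
side 384 243 [ 0.678 -0.372  0.073]
side 230 300 [ 0.323 -0.19  -0.001]
scene 213 195 [ 0.561 -0.131  0.107]
scene 196 210 [ 0.553 -0.188  0.084]
scene 175 217 [ 0.558 -0.256  0.114]
scene 154 235 [ 0.561 -0.326  0.104]
scene 246 150 [ 0.386  0.15  -0.004]
scene 328 163 [ 0.629  0.296 -0.003]
scene 240 211 [ 0.612 -0.081  0.042]
scene 100 300 [ 0.554 -0.509 -0.003]
```

View pics/top.png

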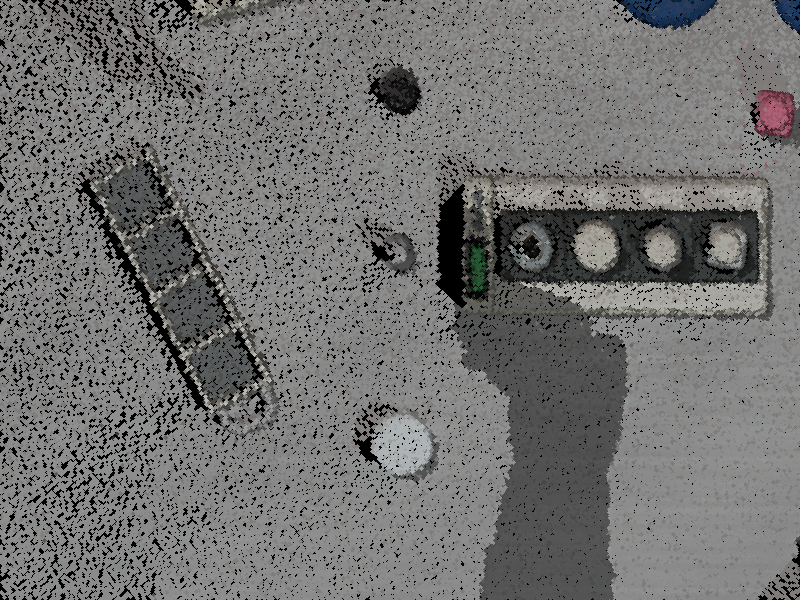

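The rebuilt top view is 1 mm per pixel. It shows the caps of the dropper at (530,247), jar (596,246), tall (662,248) and square (726,245). The rack runs from (135,190) to (220,368), with its handle at (245,405). Next I refine these numerically.

Run:
```python
from h import *
P=np.concatenate([cloud(grab_frame(n)).reshape(-1,3) for n in("scene","side")])
x,y,z=P.T
# caps: top slices, by min-enclosing rect centre
for n,(cx,cy),zl,zh in(("drop",(.555,-.130),.1,.13),("jar",(.555,-.196),.080,.1),("tall",(.555,-.262),.108,.13),("sq",(.555,-.327),.098,.12)):
    m=(np.hypot(x-cx,y-cy)<.028)&(z>zl)&(z<zh);q=P[m,:2]
    (c,r)=cv2.minEnclosingCircle((q*1000).astype(np.float32));print(n,m.sum(),q.mean(0).round(4),np.round(c,1),round(r,1),np.percentile(z[m],90).round(4))
# blocks tops
m=(abs(z-.043)<.004)&(abs(x-.556)<.05)&(y<-.1)&(y>-.37)
print("plate pts",cv2.minAreaRect((P[(z>.018)&(z<.031)&(abs(x-.55)<.1)&(y<-.05)&(y>-.4)][:,:2]*1000).astype(np.float32)))
# rack
m=(z>.010)&(z<.03)&(x>.38)&(x<.68)&(y>.11)&(y<.33)
print("rack",m.sum(),cv2.minAreaRect((P[m][:,:2]*1000).astype(np.float32)),np.percentile(z[m],[10,50,90]))
T=grab_frame("wrist")["T_tool_cam"];print(T.round(3))
```

```text
drop 52 [ 0.5525 -0.1324] [ 553.2 -131.4] 10.5 0.1147
jar 342 [ 0.5535 -0.1967] [ 553.4 -196.1] 24.8 0.0878
tall 191 [ 0.551  -0.2626] [ 550.9 -262.3] 17.8 0.1168
sq 185 [ 0.5536 -0.3269] [ 554.4 -324.7] 17.5 0.107
plate pts ((554.1593627929688, -216.43089294433594), (303.1048278808594, 139.45742797851562), 89.81291961669922)
rack 768 ((505.78790283203125, 210.91213989257812), (298.0860290527344, 75.34639739990234), 27.7984619140625) [0.01083185 0.01345762 0.01682501]
[[-0.001  0.954  0.301  0.077]
 [ 1.     0.001 -0.001 -0.   ]
 [-0.001  0.301 -0.954 -0.12 ]
 [ 0.     0.     0.     1.   ]]
```

Emit:
servo_tool:
  moves:
    - [[-45,-5,-5,0,0,0,0],[-90,-10,-10,0,0,0,0],[-135,-15,-15,0,0,0,0],[-180,-20,-20,0,0,0,0],[-225,-22,-20,0,0,0,0],[-225,-22,-20,0,0,0,0],[-225,-22,-20,0,0,0,0]]

```text
time_s: 1.05
ee_pos: [0.5526, -0.226, 0.2729]
tcp_rot: [-2.224, -2.218, -0.0]
ft_force: [-0.2, 1.0, 0.1]
grip_width: 1.003
finger_force: 0.0
```

```bash
cat > w.py <<'E'
from h import *
import sys
f,T,s=wrist();cv2.imwrite(f"pics/{sys.argv[1]}.png",f["frame"][...,::-1]);np.savez(f"{sys.argv[1]}.npz",p=cloud(f,T),c=f["frame"],T=T,K=f["K"])
print(s["ee_pos"],s["tcp_rot"],s["time_s"],s["grip_width"])
E
python3 w.py w1
```

```text
[ 0.55262624 -0.22600658  0.27292333] [-2.22363211e+00 -2.21806131e+00 -3.27299302e-04] 1.05 1.0028578014645242
```

View pics/w1.png

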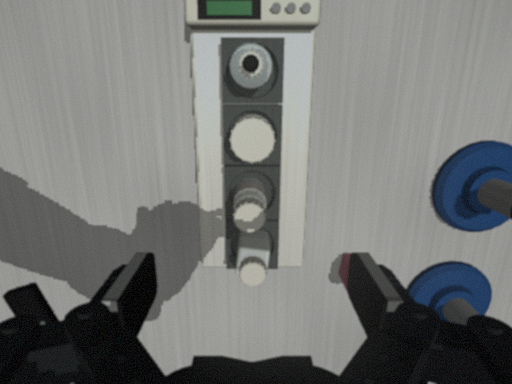

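The wrist view shows the dropper (251,65) next to the panel display (230,8), then the jar (252,138), tall bottle (250,210) and square bottle (252,270). The order is confirmed, and the pink look-alike (345,265) is well off the row. Now I refine the centres.

```bash
cat > fit.py <<'E'
from h import *
d=np.load("w1.npz");P=d["p"].reshape(-1,3);x,y,z=P.T
def circ(q):
    A=np.c_[2*q,np.ones(len(q))];s=np.linalg.lstsq(A,(q**2).sum(1),rcond=None)[0];return s[:2],np.sqrt(s[2]+s[:2]@s[:2])
for n,(cx,cy),zl,zh in(("drop",(.553,-.131),.105,.13),("jar",(.553,-.196),.080,.1),("tall",(.552,-.262),.110,.13),("sq",(.553,-.327),.1,.12),("sqbody",(.553,-.327),.078,.092)):
    m=(np.hypot(x-cx,y-cy)<.028)&(z>zl)&(z<zh);q=(P[m,:2]*1000).astype(np.float32)
    if len(q)<5: print(n,len(q));continue
    h=cv2.convexHull(q)[:,0];print(n,len(q),q.mean(0).round(1),"circ",[np.round(k,1) for k in circ(h)],"rect",cv2.minAreaRect(q),np.median(z[m]).round(4))
m=(abs(z-.043)<.004)&(abs(x-.553)<.045)&(y<-.09)&(y>-.37)
print("blocks",cv2.minAreaRect((P[m][:,:2]*1000).astype(np.float32)))
E
python3 fit.py
```

```text
drop 243 [ 551.6 -129.8] circ [array([ 551.5, -129.5]), np.float64(6.7)] rect ((551.5950927734375, -129.3654022216797), (12.98025131225586, 12.976351737976074), 89.33948516845703) 0.1129
jar 1586 [ 552.8 -194.2] circ [array([ 552.7, -194.7]), np.float64(21.2)] rect ((552.8203125, -194.3678741455078), (41.876220703125, 41.685569763183594), 26.648605346679688) 0.0862
tall 779 [ 550.1 -259.5] circ [array([ 550. , -260.2]), np.float64(14.8)] rect ((550.0905151367188, -260.21868896484375), (28.756690979003906, 29.258907318115234), 34.731849670410156) 0.1151
sq 562 [ 552.7 -323.5] circ [array([ 552.7, -324.8]), np.float64(13.8)] rect ((552.809326171875, -324.5741271972656), (26.71757698059082, 27.460853576660156), 68.23838806152344) 0.1051
sqbody 454 [ 552.5 -315.3] circ [array([ 552.4, -324. ]), np.float64(20.2)] rect ((552.90185546875, -323.9830017089844), (33.376121520996094, 33.800811767578125), 81.68238067626953) 0.0835
blocks ((553.432861328125, -222.82997131347656), (265.65802001953125, 88.80176544189453), 89.99856567382812)
```

Emit:
servo_tool:
  moves:
    - [[45,0,0,0,0,0,0],[90,-1,20,0,0,0,0],[96,-1,60,0,0,0,0],[96,-1,100,0,0,0,0],[96,-1,140,0,0,0,0],[96,-1,170,0,0,0,0],[96,-1,190,0,0,0,0],[96,-1,199,0,0,0,0],[96,-1,199,0,0,0,0],[96,-1,199,0,0,0,0]]
  force: 40

```text
time_s: 2.1
ee_pos: [0.5528, -0.1285, 0.0754]
tcp_rot: [2.219, 2.222, 0.001]
ft_force: [-0.1, -0.4, 0.3]
grip_width: 1.001
finger_force: 0.0
```

Emit:
servo_tool:
  moves:
    - [[0,0,0,0,0,0,255],[0,0,0,0,0,0,255],[0,0,0,0,0,0,255],[0,0,0,0,0,0,255],[0,0,0,0,0,0,255],[0,0,0,0,0,0,255],[0,0,0,0,0,0,255],[0,0,0,0,0,0,255]]

```text
time_s: 2.9
ee_pos: [0.5526, -0.1293, 0.0752]
tcp_rot: [2.221, 2.22, 0.001]
ft_force: [-0.6, 0.3, 6.4]
grip_width: 0.426
finger_force: 40.4
```

Emit:
servo_tool:
  moves:
    - [[0,0,-15,0,0,0,255],[0,0,-50,0,0,0,255],[0,0,-90,0,0,0,255],[10,0,-120,0,0,-0.1,255],[45,-8,-125,0,0,-0.22,255],[85,-16,-125,0,0,-0.35,255],[125,-24,-125,0,0,-0.48,255],[165,-30,-125,0,0,-0.61,255],[205,-36,-125,0,0,-0.74,255],[245,-42,-125,0,0,-0.87,255]]

```text
time_s: 3.9
ee_pos: [0.5094, 0.1174, 0.1991]
tcp_rot: [-1.071, -2.953, 0.0]
ft_force: [0.0, 0.7, -0.1]
grip_width: 0.432
finger_force: 40.1
```

Emit:
servo_tool:
  moves:
    - [[20,18,0,0,0,-0.13,255],[40,36,0,0,0,-0.26,255],[55,52,0,0,0,-0.39,255],[65,61,0,0,0,-0.52,255],[65,61,0,0,0,-0.65,255],[65,61,0,0,0,-0.78,255],[65,61,0,0,0,-0.91,255],[65,61,0,0,0,-1.04,255],[65,61,0,0,0,-1.17,255],[65,61,0,0,0,-1.17,255]]

```text
time_s: 4.9
ee_pos: [0.4995, 0.2044, 0.199]
tcp_rot: [0.73, -3.055, 0.0]
ft_force: [-0.4, 0.0, -0.9]
grip_width: 0.43
finger_force: 40.1
```

```bash
python3 w.py w2
python3 - <<'E'
from h import *
s=observe();print(s["joints"],R.from_rotvec(s["tcp_rot"]).as_matrix().round(3))
d=np.load("w2.npz");P=d["p"].reshape(-1,3);x,y,z=P.T
m=(z>.011)&(z<.03)&(x>.36)&(x<.68)&(y>.1)&(y<.35)
print("rack",m.sum(),cv2.minAreaRect((P[m][:,:2]*1000).astype(np.float32)),np.percentile(z[m],[10,50,90]))
E
```

```text
[0.49946562 0.20441662 0.19895078] [ 7.30455694e-01 -3.05479670e+00  3.15486045e-05] 4.9 0.43041595694434714
[ 2.39653252e-01  2.67768757e-01 -1.50489638e-01  1.15311341e+00
 -4.21685424e-05 -2.26669407e-01] [[-0.893 -0.45  -0.001]
 [-0.45   0.893 -0.   ]
 [ 0.001  0.    -1.   ]]
rack 3620 ((502.8752746582031, 212.11148071289062), (292.5896301269531, 68.15681457519531), 27.759151458740234) [0.01206336 0.01457752 0.01583948]
```

View pics/w2.png

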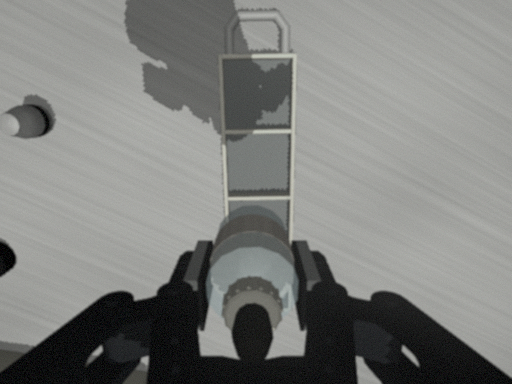

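```bash
cat > rk.py <<'E'
from h import *
d=np.load("w2.npz");T,K=d["T"],d["K"]
def ray(u,v,z):
    r=T[:3,:3]@np.array([(u-K[0,2])/K[0,0],-(v-K[1,2])/K[1,1],-1]);t=T[:3,3];return (t+r*(z-t[2])/r[2])[:2]
a,b=ray(219,55,.016),ray(297,55,.016);print(a,b,np.linalg.norm(a-b))
g=[(a+b)/2]+[ray((l+r)/2,v,.016) for l,r,v in((222,295,131),(225,293,198))]
print(np.round(g,4),[np.degrees(np.arctan2(*(g[0]-k)[::-1])) for k in g[1:]],[np.linalg.norm(g[0]-k) for k in g])
P=d["p"].reshape(-1,3);x,y,z=P.T
m=(z>.0115)&(z<.03)&(x>.36)&(x<.68)&(y>.1)&(y<.35)
r=cv2.minAreaRect((P[m][:,:2]*1000).astype(np.float32));a=np.radians(r[2]);u=np.array([np.cos(a),np.sin(a)])
q=(P[m][:,:2]*1000-r[0]);l=q@u;w=q@np.array([-u[1],u[0]])
print(r[2],np.histogram(l,bins=np.arange(-150,151,4)))
E
python3 rk.py
```

```text
[0.41918027 0.13177113] [0.38920312 0.19096148] 0.06634853603656793
[[0.4042 0.1614]
 [0.4609 0.191 ]
 [0.5178 0.2208]] [np.float64(-152.4013947188844), np.float64(-152.3770377781269)] [np.float64(0.0), np.float64(0.06401487512864965), np.float64(0.12821107011210414)]
27.759153366088867 (array([  3, 212, 205,  95,  78,  71,  74,  76,  74, 284, 180,  50,  49,
        47,  47,  47,  50,  45,  45,  47,  41,  47,  47,  38,  39, 271,
       115,  46,  40,  40,  41,  37,  40,  37,  37,  31,  38,  33,  35,
        40,  31, 271,  88,  35,  36,  31,  19,  13,  15,  16,  16,  14,
        18,   6,   2,   0,   0,   0,   0,   0,   0,   0,   0,   0,   0,
         0,   0,   0,   0,   0,   0,   0,   0,   0,   1]), array([-150, -146, -142, -138, -134, -130, -126, -122, -118, -114, -110,
       -106, -102,  -98,  -94,  -90,  -86,  -82,  -78,  -74,  -70,  -66,
        -62,  -58,  -54,  -50,  -46,  -42,  -38,  -34,  -30,  -26,  -22,
        -18,  -14,  -10,   -6,   -2,    2,    6,   10,   14,   18,   22,
         26,   30,   34,   38,   42,   46,   50,   54,   58,   62,   66,
         70,   74,   78,   82,   86,   90,   94,   98,  102,  106,  110,
        114,  118,  122,  126,  130,  134,  138,  142,  146,  150]))
```

Rack origin is about (0.518, 0.2205) and its row axis lies at 27.7°. The picture shows the handle at (258,15), the first compartment at (258,92), and the dropper held upright. Going to compartment 1.

Emit:
servo_tool:
  moves:
    - [[35,2,0,0,0,0,255],[65,4,20,0,0,0,255],[72,4,60,0,0,0,255],[72,4,95,0,0,0,255],[72,4,125,0,0,0,255],[72,4,138,0,0,0,255],[72,4,144,0,0,0,255],[72,4,147,0,0,0,255],[72,4,147,0,0,0,255],[72,4,147,0,0,0,255]]

```text
time_s: 5.95
ee_pos: [0.4345, 0.1757, 0.0532]
tcp_rot: [-0.729, 3.054, -0.0]
ft_force: [-1.0, 0.2, -1.0]
grip_width: 0.429
finger_force: 40.1
```

Emit:
servo_tool:
  moves:
    - [[0,0,0.7,0,0,0,255],[0,0,1.4,0,0,0,255],[0,0,2,0,0,0,255],[0,0,2,0,0,0,255]]

```text
time_s: 6.35
ee_pos: [0.4337, 0.1755, 0.0504]
tcp_rot: [-0.73, 3.055, -0.0]
ft_force: [0.1, 0.0, -0.5]
grip_width: 0.429
finger_force: 40.1
```

Emit:
servo_tool:
  moves:
    - [[0,0,0.6,0,0,0,255],[0,0,1.2,0,0,0,255],[0,0,1.8,0,0,0,255],[0,0,1.8,0,0,0,255]]

```text
time_s: 6.75
ee_pos: [0.4336, 0.1755, 0.0484]
tcp_rot: [0.73, -3.055, 0.0]
ft_force: [0.1, -0.1, -0.2]
grip_width: 0.433
finger_force: 40.1
```

Emit:
servo_tool:
  moves:
    - [[0,0,0.5,0,0,0,255],[0,0,1,0,0,0,255],[0,0,1,0,0,0,255]]

```text
time_s: 7.05
ee_pos: [0.4337, 0.1755, 0.0483]
tcp_rot: [-0.73, 3.055, -0.0]
ft_force: [-1.7, -0.9, 7.5]
grip_width: 0.431
finger_force: 41.0
```

Emit:
servo_tool:
  moves:
    - [[0,0,0,0,0,0,125],[0,0,0,0,0,0,110],[0,0,0,0,0,0,60],[0,0,0,0,0,0,0],[0,0,0,0,0,0,0],[0,0,0,0,0,0,0],[0,0,-20,0,0,0,0],[0,0,-60,0,0,0,0],[0,0,-100,0,0,0,0],[0,0,-100,0,0,0,0]]

```text
time_s: 8.05
ee_pos: [0.4372, 0.1764, 0.1526]
tcp_rot: [-0.728, 3.046, -0.0]
ft_force: [1.5, -0.1, -0.4]
grip_width: 1.001
finger_force: 0.0
```

```bash
python3 w.py w3
```

```text
[0.43715238 0.17635377 0.15258514] [-7.28251733e-01  3.04627225e+00 -3.04456202e-04] 8.05 1.000896943039926
```

View pics/w3.png

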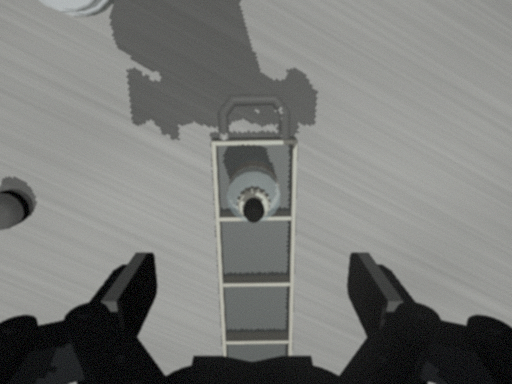

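The dropper (253,190) stands upright in compartment 1. Next is the jar.

Emit:
servo_tool:
  moves:
    - [[0,0,-40,0,0,0,0],[5,-30,-60,0,0,0.14,0],[12,-72,-60,0,0,0.28,0],[18,-117,-60,0,0,0.42,0],[25,-162,-60,0,0,0.56,0],[32,-207,-60,0,0,0.7,0],[39,-252,-60,0,0,0.84,0],[46,-297,-60,0,0,0.98,0],[53,-340,-60,0,0,1.12,0],[60,-384,-60,0,0,1.26,0]]

```text
time_s: 9.1
ee_pos: [0.5534, -0.1956, 0.2056]
tcp_rot: [-1.218, -2.893, -0.001]
ft_force: [0.5, 0.1, 0.2]
grip_width: 1.004
finger_force: 0.0
```

Emit:
servo_tool:
  moves:
    - [[0,0,0,0,0,0.14,0],[0,0,0,0,0,0.28,0],[0,0,0,0,0,0.42,0],[0,0,0,0,0,0.56,0],[0,0,0,0,0,0.7,0],[0,0,0,0,0,0.778,0],[0,0,0,0,0,0.778,0],[0,0,0,0,0,0.778,0]]

```text
time_s: 9.9
ee_pos: [0.5533, -0.1939, 0.2062]
tcp_rot: [-2.216, -2.224, 0.001]
ft_force: [0.9, 0.7, 0.0]
grip_width: 0.999
finger_force: 0.0
```

Emit:
servo_tool:
  moves:
    - [[0,0,30,0,0,0,0],[0,0,70,0,0,0,0],[0,0,105,0,0,0,0],[0,0,125,0,0,0,0],[0,0,132,0,0,0,0],[0,0,132,0,0,0,0],[0,0,132,0,0,0,0]]

```text
time_s: 10.6
ee_pos: [0.5545, -0.1945, 0.0765]
tcp_rot: [2.218, 2.223, 0.001]
ft_force: [0.0, -0.3, 0.7]
grip_width: 0.998
finger_force: 0.0
```

Emit:
servo_tool:
  moves:
    - [[0,0,0,0,0,0,255],[0,0,0,0,0,0,255],[0,0,0,0,0,0,255],[0,0,0,0,0,0,255],[0,0,0,0,0,0,255],[0,0,0,0,0,0,255],[0,0,0,0,0,0,255],[0,0,0,0,0,0,255]]

```text
time_s: 11.4
ee_pos: [0.5544, -0.1944, 0.0766]
tcp_rot: [2.218, 2.222, 0.001]
ft_force: [-1.5, 0.6, 6.5]
grip_width: 0.477
finger_force: 40.7
```

Emit:
servo_tool:
  moves:
    - [[0,0,-15,0,0,0,255],[0,0,-50,0,0,0,255],[0,0,-90,0,0,0,255],[30,-5,-120,0,0,-0.12,255],[75,-12,-125,0,0,-0.25,255],[120,-20,-125,0,0,-0.38,255],[167,-27,-125,0,0,-0.51,255],[215,-35,-125,0,0,-0.64,255],[262,-42,-125,0,0,-0.77,255],[310,-50,-125,0,0,-0.9,255]]

```text
time_s: 12.4
ee_pos: [0.5024, 0.1175, 0.2004]
tcp_rot: [1.024, 2.97, 0.0]
ft_force: [1.2, 0.7, -0.1]
grip_width: 0.471
finger_force: 40.6
```

Emit:
servo_tool:
  moves:
    - [[22,20,0,0,0,-0.13,255],[42,39,0,0,0,-0.26,255],[57,54,0,0,0,-0.39,255],[67,62,0,0,0,-0.52,255],[67,62,0,0,0,-0.65,255],[67,62,0,0,0,-0.78,255],[67,62,0,0,0,-0.91,255],[67,62,0,0,0,-1.04,255],[67,62,0,0,0,-1.15,255],[67,62,0,0,0,-1.15,255]]

```text
time_s: 13.4
ee_pos: [0.4887, 0.206, 0.2002]
tcp_rot: [0.749, -3.05, 0.0]
ft_force: [-0.6, 1.0, -0.9]
grip_width: 0.47
finger_force: 40.6
```

Emit:
servo_tool:
  moves:
    - [[0,0,30,0,0,0,255],[0,0,70,0,0,0,255],[0,0,105,0,0,0,255],[0,0,130,0,0,0,255],[0,0,140,0,0,0,255],[0,0,145,0,0,0,255],[0,0,147,0,0,0,255],[0,0,147,0,0,0,255],[0,0,147,0,0,0,255]]

```text
time_s: 14.3
ee_pos: [0.4901, 0.2063, 0.0548]
tcp_rot: [-0.748, 3.049, 0.0]
ft_force: [0.1, -0.2, -1.2]
grip_width: 0.474
finger_force: 40.6
```

Emit:
servo_tool:
  moves:
    - [[0,0,0.6,0,0,0,255],[0,0,1.2,0,0,0,255],[0,0,1.8,0,0,0,255],[0,0,1.8,0,0,0,255]]

```text
time_s: 14.7
ee_pos: [0.489, 0.206, 0.0517]
tcp_rot: [-0.749, 3.051, -0.0]
ft_force: [0.2, -0.0, -1.6]
grip_width: 0.473
finger_force: 40.6
```

Emit:
servo_tool:
  moves:
    - [[0,0,0.6,0,0,0,255],[0,0,1.2,0,0,0,255],[0,0,1.6,0,0,0,255],[0,0,1.6,0,0,0,255]]

```text
time_s: 15.1
ee_pos: [0.489, 0.206, 0.05]
tcp_rot: [0.748, -3.051, 0.0]
ft_force: [0.7, -0.1, -0.7]
grip_width: 0.474
finger_force: 40.6
```

Emit:
servo_tool:
  moves:
    - [[0,0,0.5,0,0,0,255],[0,0,1,0,0,0,255],[0,0,1,0,0,0,255]]

```text
time_s: 15.4
ee_pos: [0.4891, 0.206, 0.0496]
tcp_rot: [-0.749, 3.051, -0.0]
ft_force: [-1.6, -0.6, 4.6]
grip_width: 0.471
finger_force: 41.2
```

Emit:
servo_tool:
  moves:
    - [[0,0,0,0,0,0,110],[0,0,0,0,0,0,95],[0,0,0,0,0,0,50],[0,0,0,0,0,0,0],[0,0,0,0,0,0,0],[0,0,0,0,0,0,0],[0,0,-20,0,0,0,0],[0,0,-60,0,0,0,0],[0,0,-110,0,0,0,0],[0,0,-155,0,0,0,0]]

```text
time_s: 16.4
ee_pos: [0.4887, 0.2059, 0.2059]
tcp_rot: [0.749, -3.051, 0.0]
ft_force: [1.1, 0.3, -0.3]
grip_width: 0.999
finger_force: 0.0
```

Emit:
servo_tool:
  moves:
    - [[15,-42,0,0,0,0.135,0],[31,-84,0,0,0,0.27,0],[46,-126,0,0,0,0.405,0],[61,-168,0,0,0,0.54,0],[77,-210,0,0,0,0.675,0],[92,-252,0,0,0,0.81,0],[107,-294,0,0,0,0.945,0],[122,-336,0,0,0,1.08,0],[138,-378,0,0,0,1.215,0],[153,-420,0,0,0,1.35,0]]

```text
time_s: 17.4
ee_pos: [0.5477, -0.239, 0.2041]
tcp_rot: [1.33, 2.846, 0.0]
ft_force: [0.8, -0.6, -0.1]
grip_width: 0.998
finger_force: 0.0
```

Emit:
servo_tool:
  moves:
    - [[-12,-8,0,0,0,0.14,0],[-20,-13,0,0,0,0.28,0],[-20,-13,0,0,0,0.42,0],[-20,-13,0,0,0,0.56,0],[-20,-13,0,0,0,0.7,0],[-20,-13,0,0,0,0.7,0],[-20,-13,0,0,0,0.7,0]]

```text
time_s: 18.1
ee_pos: [0.5508, -0.2608, 0.204]
tcp_rot: [-2.215, -2.227, -0.0]
ft_force: [-0.0, 0.9, 0.6]
grip_width: 1.0
finger_force: 0.0
```

Good. Descend 129 and grip.

Emit:
servo_tool:
  moves:
    - [[0,0,30,0,0,0,0],[0,0,70,0,0,0,0],[0,0,105,0,0,0,0],[0,0,124,0,0,0,0],[0,0,130,0,0,0,0],[0,0,130,0,0,0,0],[0,0,130,0,0,0,0]]

```text
time_s: 18.8
ee_pos: [0.5517, -0.2613, 0.0754]
tcp_rot: [2.217, 2.223, 0.001]
ft_force: [0.4, -0.7, -0.5]
grip_width: 0.998
finger_force: 0.0
```

Emit:
servo_tool:
  moves:
    - [[0,0,0,0,0,0,255],[0,0,0,0,0,0,255],[0,0,0,0,0,0,255],[0,0,0,0,0,0,255],[0,0,0,0,0,0,255],[0,0,0,0,0,0,255],[0,0,0,0,0,0,255],[0,0,0,0,0,0,255]]

```text
time_s: 19.6
ee_pos: [0.5511, -0.261, 0.0748]
tcp_rot: [2.218, 2.223, 0.0]
ft_force: [-2.0, 0.1, 5.0]
grip_width: 0.375
finger_force: 39.9
```

Emit:
servo_tool:
  moves:
    - [[0,0,-15,0,0,0,255],[0,0,-50,0,0,0,255],[0,0,-90,0,0,0,255],[40,0,-120,0,0,-0.12,255],[85,0,-125,0,0,-0.25,255],[132,-1,-125,0,0,-0.38,255],[179,-1,-125,0,0,-0.51,255],[226,-2,-125,0,0,-0.64,255],[273,-2,-125,0,0,-0.77,255],[320,-3,-125,0,0,-0.9,255]]

```text
time_s: 20.6
ee_pos: [0.5467, 0.0611, 0.1987]
tcp_rot: [-1.023, -2.97, 0.0]
ft_force: [1.3, -0.6, -1.4]
grip_width: 0.38
finger_force: 39.8
```

Emit:
servo_tool:
  moves:
    - [[28,35,0,0,0,-0.13,255],[55,68,0,0,0,-0.26,255],[80,98,0,0,0,-0.39,255],[100,123,0,0,0,-0.52,255],[111,137,0,0,0,-0.65,255],[111,137,0,0,0,-0.78,255],[111,137,0,0,0,-0.91,255],[111,137,0,0,0,-1.04,255],[111,137,0,0,0,-1.15,255],[111,137,0,0,0,-1.15,255]]

```text
time_s: 21.6
ee_pos: [0.5447, 0.2355, 0.1985]
tcp_rot: [0.749, -3.05, 0.0]
ft_force: [-0.4, -0.4, -1.0]
grip_width: 0.377
finger_force: 39.8
```

Emit:
servo_tool:
  moves:
    - [[-1,-1,30,0,0,0,255],[-1,-1,70,0,0,0,255],[-1,-1,105,0,0,0,255],[-1,-1,130,0,0,0,255],[-1,-1,140,0,0,0,255],[-1,-1,145,0,0,0,255],[-1,-1,147,0,0,0,255],[-1,-1,147,0,0,0,255],[-1,-1,147,0,0,0,255]]

```text
time_s: 22.5
ee_pos: [0.5474, 0.2354, 0.0535]
tcp_rot: [-0.748, 3.049, 0.0]
ft_force: [-0.3, -0.5, -0.7]
grip_width: 0.377
finger_force: 39.9
```

Emit:
servo_tool:
  moves:
    - [[0,0,0.6,0,0,0,255],[0,0,1.2,0,0,0,255],[0,0,1.8,0,0,0,255],[0,0,1.8,0,0,0,255]]

```text
time_s: 22.9
ee_pos: [0.5463, 0.2351, 0.0503]
tcp_rot: [-0.749, 3.051, -0.0]
ft_force: [0.1, -0.2, -1.3]
grip_width: 0.375
finger_force: 39.9
```

Emit:
servo_tool:
  moves:
    - [[0,0,0.6,0,0,0,255],[0,0,1.2,0,0,0,255],[0,0,1.8,0,0,0,255],[0,0,1.8,0,0,0,255]]

```text
time_s: 23.3
ee_pos: [0.5463, 0.235, 0.0484]
tcp_rot: [0.749, -3.051, 0.0]
ft_force: [-0.1, 0.3, -0.7]
grip_width: 0.376
finger_force: 39.9
```

Emit:
servo_tool:
  moves:
    - [[0,0,0.4,0,0,0,255],[0,0,0.8,0,0,0,255],[0,0,0.8,0,0,0,255]]

```text
time_s: 23.6
ee_pos: [0.5464, 0.2351, 0.0479]
tcp_rot: [-0.749, 3.051, -0.0]
ft_force: [-0.2, -0.5, 0.3]
grip_width: 0.372
finger_force: 40.1
```

Emit:
servo_tool:
  moves:
    - [[0,0,0.3,0,0,0,255],[0,0,0.6,0,0,0,255],[0,0,0.6,0,0,0,255]]

```text
time_s: 23.9
ee_pos: [0.5465, 0.2351, 0.0478]
tcp_rot: [-0.749, 3.05, -0.0]
ft_force: [-1.8, -0.2, 5.6]
grip_width: 0.37
finger_force: 40.6
```

Emit:
servo_tool:
  moves:
    - [[0,0,0,0,0,0,140],[0,0,0,0,0,0,125],[0,0,0,0,0,0,70],[0,0,0,0,0,0,0],[0,0,0,0,0,0,0],[0,0,0,0,0,0,0],[0,0,-20,0,0,0,0],[0,0,-60,0,0,0,0],[0,0,-110,0,0,0,0],[0,0,-155,0,0,0,0]]

```text
time_s: 24.9
ee_pos: [0.5461, 0.235, 0.2039]
tcp_rot: [-0.749, 3.051, -0.0]
ft_force: [1.7, 0.4, 0.0]
grip_width: 0.999
finger_force: 0.0
```

Emit:
servo_tool:
  moves:
    - [[21,-42,0,0,0,0.135,0],[42,-84,0,0,0,0.27,0],[64,-126,0,0,0,0.405,0],[85,-168,0,0,0,0.54,0],[106,-210,0,0,0,0.675,0],[127,-251,0,0,0,0.81,0],[148,-293,0,0,0,0.945,0],[170,-335,0,0,0,1.08,0],[191,-377,0,0,0,1.215,0],[212,-419,0,0,0,1.35,0]]

```text
time_s: 25.9
ee_pos: [0.5521, -0.2364, 0.2023]
tcp_rot: [1.33, 2.846, 0.0]
ft_force: [0.5, -0.9, 0.0]
grip_width: 1.0
finger_force: 0.0
```

Emit:
servo_tool:
  moves:
    - [[-32,-26,0,0,0,0.14,0],[-57,-47,0,0,0,0.28,0],[-69,-57,0,0,0,0.42,0],[-69,-57,0,0,0,0.56,0],[-69,-57,0,0,0,0.7,0],[-69,-57,0,0,0,0.84,0],[-69,-57,0,0,0,0.84,0],[-69,-57,0,0,0,0.84,0]]

```text
time_s: 26.7
ee_pos: [0.5534, -0.3239, 0.2021]
tcp_rot: [-2.366, -2.067, -0.0]
ft_force: [-0.1, 0.7, 0.6]
grip_width: 0.995
finger_force: 0.0
```

```bash
python3 w.py w4; sed -i 's/w1.npz/w4.npz/' fit.py; python3 fit.py | grep sq
```

```text
[ 0.55337845 -0.3239135   0.20206851] [-2.36586496e+00 -2.06692439e+00 -1.76351389e-05] 26.7 0.9945419170243223
sq 1153 [ 553.  -324.2] circ [array([ 552.9, -325. ]), np.float64(14.1)] rect ((552.8518676757812, -325.08734130859375), (27.49641227722168, 27.80805778503418), 5.4904375076293945) 0.1051
sqbody 760 [ 554.1 -316.3] circ [array([ 553.1, -325. ]), np.float64(20.8)] rect ((552.9208374023438, -324.8065185546875), (33.89226531982422, 33.95391082763672), 82.79022979736328) 0.0834
```

View pics/w4.png

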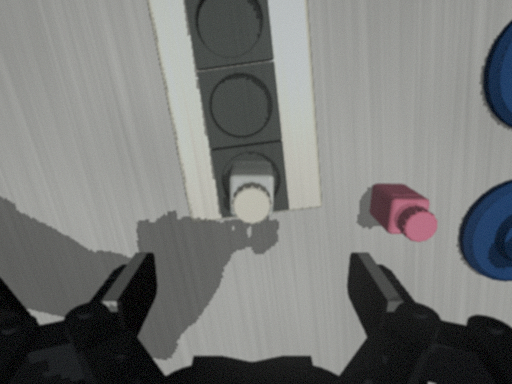

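The picture shows the empty pockets at (228,22) and (240,105). The square bottle (252,190) is aligned with the jaws, and the pink one (405,210) is well clear.

Emit:
servo_tool:
  moves:
    - [[-1,0,30,0,0,0,0],[-1,0,70,0,0,0,0],[-1,0,105,0,0,0,0],[-1,0,122,0,0,0,0],[-1,0,128,0,0,0,0],[-1,0,128,0,0,0,0],[-1,0,128,0,0,0,0]]

```text
time_s: 27.45
ee_pos: [0.5541, -0.3255, 0.0755]
tcp_rot: [2.367, 2.062, 0.001]
ft_force: [0.3, 0.1, 0.2]
grip_width: 0.998
finger_force: 0.0
```

Emit:
servo_tool:
  moves:
    - [[0,0,0,0,0,0,255],[0,0,0,0,0,0,255],[0,0,0,0,0,0,255],[0,0,0,0,0,0,255],[0,0,0,0,0,0,255],[0,0,0,0,0,0,255],[0,0,0,0,0,0,255],[0,0,0,0,0,0,255]]

```text
time_s: 28.25
ee_pos: [0.5537, -0.3252, 0.0749]
tcp_rot: [2.368, 2.062, 0.0]
ft_force: [-0.2, -0.6, 5.2]
grip_width: 0.395
finger_force: 40.9
```

Emit:
servo_tool:
  moves:
    - [[0,0,-15,0,0,0,255],[0,0,-50,0,0,0,255],[0,0,-90,0,0,0,255],[42,-2,-115,0,0,-0.14,255],[89,-5,-125,0,0,-0.28,255],[136,-8,-125,0,0,-0.42,255],[183,-10,-125,0,0,-0.56,255],[230,-13,-125,0,0,-0.7,255],[277,-15,-125,0,0,-0.85,255],[325,-18,-125,0,0,-1.0,255]]

```text
time_s: 29.25
ee_pos: [0.5797, 0.0013, 0.1985]
tcp_rot: [-1.081, -2.949, 0.0]
ft_force: [0.7, 0.5, -0.3]
grip_width: 0.388
finger_force: 40.3
```

Emit:
servo_tool:
  moves:
    - [[27,37,0,0,0,-0.14,255],[54,74,0,0,0,-0.28,255],[81,111,0,0,0,-0.42,255],[107,147,0,0,0,-0.56,255],[130,180,0,0,0,-0.7,255],[148,205,0,0,0,-0.84,255],[156,216,0,0,0,-0.98,255],[156,216,0,0,0,-1.12,255],[156,216,0,0,0,-1.19,255],[156,216,0,0,0,-1.19,255]]

```text
time_s: 30.25
ee_pos: [0.6018, 0.2652, 0.1981]
tcp_rot: [0.749, -3.049, 0.0]
ft_force: [-0.6, -0.4, -0.8]
grip_width: 0.394
finger_force: 40.3
```

Emit:
servo_tool:
  moves:
    - [[-1,0,30,0,0,0,255],[-1,0,70,0,0,0,255],[-1,0,105,0,0,0,255],[-1,0,130,0,0,0,255],[-1,0,140,0,0,0,255],[-1,0,145,0,0,0,255],[-1,0,147,0,0,0,255],[-1,0,147,0,0,0,255],[-1,0,147,0,0,0,255]]

```text
time_s: 31.15
ee_pos: [0.6043, 0.2657, 0.0537]
tcp_rot: [-0.748, 3.049, 0.0]
ft_force: [0.5, -0.4, -1.8]
grip_width: 0.391
finger_force: 40.3
```

Emit:
servo_tool:
  moves:
    - [[0,0,0.6,0,0,0,255],[0,0,1.2,0,0,0,255],[0,0,1.8,0,0,0,255],[0,0,1.8,0,0,0,255]]

```text
time_s: 31.55
ee_pos: [0.6032, 0.2654, 0.0503]
tcp_rot: [0.749, -3.051, 0.0]
ft_force: [0.1, -0.2, -1.0]
grip_width: 0.391
finger_force: 40.3
```

Emit:
servo_tool:
  moves:
    - [[0,0,0.5,0,0,0,255],[0,0,1,0,0,0,255],[0,0,1.4,0,0,0,255],[0,0,1.4,0,0,0,255]]

```text
time_s: 31.95
ee_pos: [0.6031, 0.2654, 0.0488]
tcp_rot: [0.748, -3.051, 0.0]
ft_force: [-0.6, -1.0, -1.0]
grip_width: 0.391
finger_force: 40.3
```

Emit:
servo_tool:
  moves:
    - [[0,0,0.4,0,0,0,255],[0,0,0.8,0,0,0,255],[0,0,1.2,0,0,0,255],[0,0,1.2,0,0,0,255]]

```text
time_s: 32.35
ee_pos: [0.6033, 0.2654, 0.0479]
tcp_rot: [-0.749, 3.051, -0.0]
ft_force: [-0.5, -0.5, 0.2]
grip_width: 0.395
finger_force: 40.4
```

Emit:
servo_tool:
  moves:
    - [[0,0,0.3,0,0,0,255],[0,0,0.6,0,0,0,255],[0,0,0.6,0,0,0,255]]

```text
time_s: 32.65
ee_pos: [0.6033, 0.2654, 0.0479]
tcp_rot: [-0.748, 3.051, -0.0]
ft_force: [-1.3, -0.8, 4.7]
grip_width: 0.394
finger_force: 41.2
```

Emit:
servo_tool:
  moves:
    - [[0,0,0,0,0,0,135],[0,0,0,0,0,0,120],[0,0,0,0,0,0,70],[0,0,0,0,0,0,0],[0,0,0,0,0,0,0],[0,0,0,0,0,0,0],[0,0,-20,0,0,0,0],[0,0,-60,0,0,0,0],[0,0,-110,0,0,0,0],[0,0,-155,0,0,0,0]]

```text
time_s: 33.65
ee_pos: [0.603, 0.2654, 0.204]
tcp_rot: [-0.749, 3.051, -0.0]
ft_force: [0.9, 0.4, 1.0]
grip_width: 1.005
finger_force: 0.0
```

Emit:
servo_tool:
  moves:
    - [[0,0,0,0,0,0,0],[0,0,0,0,0,0,0],[0,0,0,0,0,0,0]]

```text
time_s: 33.95
ee_pos: [0.6025, 0.2652, 0.2008]
tcp_rot: [0.748, -3.049, 0.0]
ft_force: [-0.1, 0.5, -0.5]
grip_width: 0.996
finger_force: 0.0
```

```bash
python3 w.py w5
python3 - <<'E'
from h import *
f=grab_frame("scene");cv2.imwrite("pics/s5.png",cv2.resize(f["frame"][100:210,190:370,::-1],None,fx=4,fy=4,interpolation=cv2.INTER_CUBIC))
E
```

```text
[0.60251848 0.26520715 0.2008011 ] [ 7.48076334e-01 -3.04918986e+00  2.09347512e-04] 33.95 0.9963480323750793
```

View pics/w5.png

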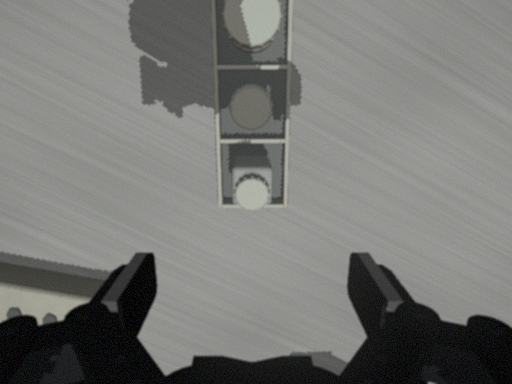

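View pics/s5.png

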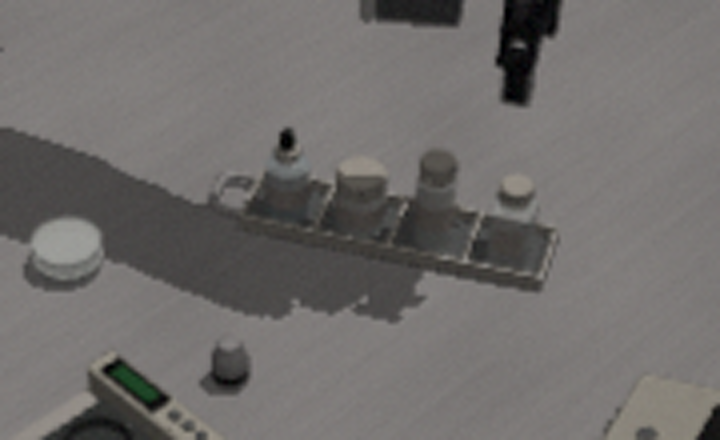

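The crop shows all four upright, in order from the handle (235,190): dropper (288,180), jar (360,190), tall (437,190) and square (517,210). The gripper is clear of all of them.

```bash
python3 -c "from station import *; print(sign_off())"
```

```text
the job is handed in; nothing more can be done
None
```

All four bottles stand upright in the rack in their plate order (dropper next to the handle, then jar, tall, square), and the job was handed in at about 34 s on the robot's clock.

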